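# Angle a stretcher bar past the post into its rack bay

## Robot

A 6-joint arm with a two-finger parallel gripper is mounted at the origin on the work surface. World frame = base frame: x ahead of the robot, y to its left, z up, the work surface at z = 0. Lengths are in mm, angles in rad, forces in N, time in s.
With the tool pointing down it reaches from about 350 to 775 mm from the base axis. Payload 7.3 kg.
Tool frame: the origin (TCP) lies midway between the tips of the shut fingers; the grasp point (between the pads) lies 19 mm behind it; z points along the fingers, y is the line along which they close (so a half turn about z gives the same grasp; the last joint's range is limited). The gripper opens to 92 mm and grips with 3 to 60 N. Pads are 19 mm wide; open, the fingers measure 130 mm over their backs; the gripper's body (75 mm by 190 mm) begins 47 mm behind the grasp point.
Start: joints at [1.063, 0.342, 1.524, -0, 1.275, -0.146], TCP at [185.815, 491.037, 226.741] pointing down, gripper open.
Joint ranges: [-2.53, 2.53], [-0.77, 2.02], [0.04, 2.7], [-1, 4.14], [0.28, 2.66], [-3.11, 3.11]. Speed limits (rad/s): [2.57, 2.57, 3.14, 3.14, 3.14, 3.14].

## Interface

Orientations are given as [roll, pitch, yaw] about the fixed x, y, z axes, in that order (R = Rz(yaw) Ry(pitch) Rx(roll)).
In Python, from plant import bot gives the robot as it stands. The module is installed in compiled form; this text tells all that it offers.
- The arm moves only by the shell command python3 -m crank 'ROWS' [OPENING]. ROWS is JSON, a list of rows, each a list of 6 numbers: the shift along the tool's x, y, z in m, then the turn, a rotation vector about the tool's x, y, z in rad. In form: [[dx, dy, dz, wx, wy, wz], ...]. A call has 1 to 5 rows; each row shifts and turns the commanded pose from where the row before left it, along the tool's axes as they then stand; what a row does not reach is not made up. A row lasts 1/8 s, in which the tool goes at most 62.5 mm and 10.7 degrees, less where a joint would pass 70% of its speed; a pose out of reach is approached as far as the arm can. A call is refused whole if a number of a shift passes 0.0625 or a number of a turn 0.188, either way. A call with a gripper value outside its range is refused whole. OPENING is the opening in per cent of the stroke, from 0 (shut) to 100 (fully open), set as the call begins (- or left out, the last holds). The fingers move at their own pace and stop on an object; the grip force is fixed at half the most. Time passes only in rows, so rows that do not move let the fingers close. It gives the time, the measured TCP pose, the force, the opening and the grip force at its end, in the units of the state.
- bot.get_obs(): the state, without advancing time (a new reading comes with each control period).
- bot.capture(name): name is "side" or "top" or "wrist"; returns a dict with "color" (400x640x3 uint8, blue, green, red), "fov_y" (degrees; the focal length in pixels is half the picture's height over the tangent of half this angle, whatever the lens; pixels are square), "cx", "cy" (the principal point, pixels), "extrinsics" (4x4, takes a point from world to camera coordinates); the wrist camera has in their place "tool_from_camera" (4x4, takes a point from camera to tool coordinates, whose origin is the TCP and whose axes are the flange's). Camera axes: x right, y up, looking along -z (the intrinsics and any distortion apply to the point x, -y, -z); pixel columns grow to the right and rows downward; lengths in mm; the calibration is good to about 2 mm. A picture is of the moment at which its call begins: read the wrist's pose just before it. There is no depth.
- bot.close_job(): hands the job in; it is judged then, once.
The state is a dict: "time": time; "joint_positions": joint angles; "dq": joint speeds; "tau": joint torques, N m; "tool_pos": TCP position; "tcp_rot": TCP orientation; "contact_force": force on the tool from outside, world axes, zero at the start; "moment": the same for the moment, N m; "grip_width": finger opening in mm; "finger_force": force on a finger pad.
Only numpy, scipy, OpenCV 4.12 (cv2) and the standard library are available. Lean on these libraries where they do the work, as an engineer would, in place of code of your own. Each camera call takes 0.05 s, during which the arm holds its last target. There are 200 camera calls.

## Task

Put the loose canvas stretcher bar away: push it along the table, one end and then the other, so that it angles in behind the steel post and ends lying in the empty front bay of the rack, flat on the table and fully home along the bay's back fence. Only push it gently with the fingertips, never grip, lift or tip it, leave the bottle, cup and tin where they stand, and finish clear of everything.

Things in the scene. Friction and masses are not known exactly. Their poses are not given: they have to be found in the camera images.
- bar: Loose wooden canvas stretcher bar, a plain stick 240 mm long, 30 mm wide, 22 mm high, about 0.12 kg, lying flat on the table. Origin: centre of its underside; y axis along its length, x across. It starts on the robot's side of the rack, left of the post (seen from the robot), within 0.3 rad of parallel to the bay; it slides with ordinary friction and stays where left.
- bar_mid (a point): Centre of the stretcher bar, 11 mm above its underside; same axes as the bar.
- bar_right (a point): Middle of the bar's right-hand end face (seen from the robot at the start), 120 mm from its centre on the bar's -y side, 11 mm above its underside.
- bar_left (a point): Middle of the bar's left-hand end face, 120 mm from its centre on the bar's +y side, 11 mm above its underside.
- rack: Fixed low dark wooden rack, fences 30 mm high, 12 mm thick, no floor. Its empty front bay opens towards the robot. Origin: on the table, middle of the bay's mouth; x points into the bay, y along it (to the left seen from the robot). The bay is clear from x = 0 (mouth, front ends of the side fences) to 55 mm (back fence), y = -140 to +140 mm (side fences). Outer sides y = +-152, rear x = 119 mm.
- bay_home (a point): Where the centre of the bar lies when it is fully home and midway along the bay: 40 mm in from the mouth, 11 mm above the table; axes of the rack. Behind the back fence a second bay is full of other bars, up to 45 mm high, that are part of the fixed rack.
- post: Fixed upright round steel post (a stub for an easel), 28 mm in diameter, 55 mm high, in front of the bay's right half. Origin: centre of its foot, z up. Its back leaves only 14 to 22 mm to the mouth line of the bay, less than the bar's width, so the bar can only come in at an angle, its right-hand end first, behind the post.
- paint_bottle: Bystander: loose blue paint bottle, 42 mm in diameter, 105 mm high, standing right of the post nearer the robot. Origin: centre of its foot.
- cup: Bystander: loose orange cup, 72 mm in diameter at the rim, 85 mm high, standing left of the rack. Origin: centre of its foot.
- tin: Bystander: loose tin, 90 mm in diameter, 100 mm high, standing right of the rack. Origin: centre of its foot.
Things that resemble listed ones, but are neither listed nor needed, are in the scene too. Several things have the shape of the bar; the one meant has the colours described above.

How it is judged (in metres and radians):
On the way:
1. the bar's right-hand end is in past the mouth of the bay while its left-hand end is still outside (x of bar_right in the frame of rack above 0 m and x of bar_left in the frame of rack below 0 m), for 0.1 s.
At the end, for the whole second after the job is handed in: The bar lies flat on the table inside the front bay, between the side fences, its centre within 7 mm of touching home on the back fence (33 to 45 mm in from the mouth), parallel to the fence within 0.05 rad, at rest (x of bar_mid in the frame of rack between 0.033 and 0.045 m and y of bar_mid in the frame of rack between -0.025 and 0.025 m and angle between the y axis of bar and the y axis of rack, either way round below 0.05 rad and angle between bar's own z axis and vertical below 0.05 rad and height (world z) of bar below 0.004 m and linear speed of bar below 0.01 m/s).
It fails at once if the bar is lifted more than 10 mm or tipped by more than 0.25 rad (height (world z) of bar above 0.01 m or angle between bar's own z axis and vertical above 0.25 rad).
It fails at once if the bar is gripped (the fingers squeeze it with more than 30 N in all while it bears on neither rack nor post) (contact force between the fingers and bar above 30 N and contact force between bar and rack below 5 N and contact force between bar and post below 5 N).
It fails at once if the bar is rammed: the fingers press it with more than 80 N (contact force between the fingers and bar above 80 N).
It fails at once if the paint bottle, cup or tin is pushed more than 20 mm away or tipped (distance of any of paint_bottle, cup, tin from where it was at the start of the episode above 0.02 m or angle between any of paint_bottle, cup, tin's own z axis and vertical above 0.3 rad).
It also fails if it takes over 72 s, if anything falls off the work surface, if the arm or the gripper's body presses on something with over 40 N, if the wrist force passes 120 N, or if a joint passes its speed limit or range.

## Working session

There is one attempt and no reset: what is moved stays moved. The work goes in short steps, Python scripts to look and compute and a shell command to move; the robot and the scene stay as the last step left them, time stands still between calls to the robot, and variables do not carry over. Pictures are saved under pics/ and viewed, at most 10 in all, crops included, and the job is handed in when it is done.

```bash
mkdir -p pics; python3 - <<'E'
from plant import bot
import cv2,numpy as np
o=bot.get_obs();print({k:np.round(v,3).tolist() for k,v in o.items()})
for n in("top","side"):
    c=bot.capture(n);cv2.imwrite(f"pics/{n}0.png",c["color"])
    print(n,{k:np.round(v,3).tolist() for k,v in c.items() if k!="color"})
E
```

```text
{'time': 0.0, 'joint_positions': [1.063, 0.343, 1.525, 0.0, 1.275, -0.146], 'dq': [-0.002, -0.001, 0.0, -0.001, 0.0, -0.0], 'tau': [0.001, -43.125, -24.421, 0.072, 0.056, -0.0], 'tool_pos': [185.6, 490.675, 226.049], 'tcp_rot': [-3.14, -0.0, 2.78], 'contact_force': [0.012, 0.483, 0.336], 'moment': [0.022, -0.026, -0.006], 'finger_force': 0.0, 'grip_width': 91.931}
top {'fov_y': 52.814, 'cx': 317.979, 'cy': 199.202, 'extrinsics': [[0.011, -1.0, -0.024, -8.754], [0.988, 0.007, 0.154, -484.74], [-0.153, -0.025, 0.988, -996.419], [0.0, 0.0, 0.0, 1.0]]}
side {'fov_y': 43.036, 'cx': 328.297, 'cy': 197.342, 'extrinsics': [[0.948, -0.318, -0.0, -478.576], [0.216, 0.645, 0.733, -144.452], [-0.232, -0.695, 0.681, -1016.515], [0.0, 0.0, 0.0, 1.0]]}
```

View pics/top0.png

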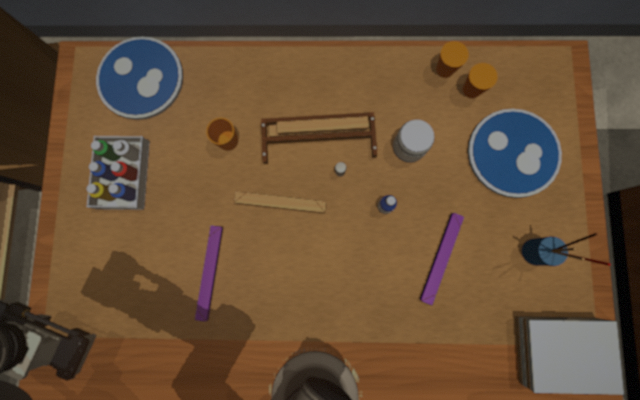

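View pics/side0.png

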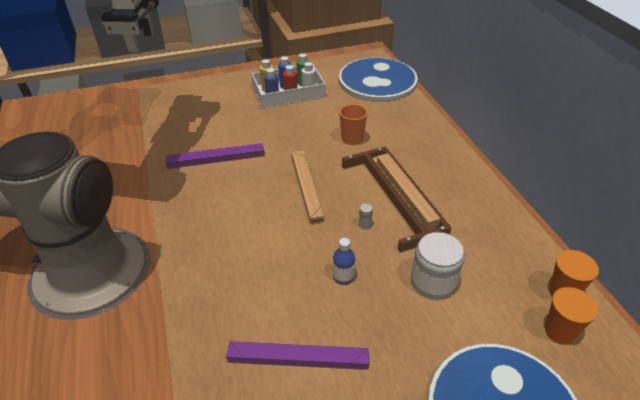

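The top view shows these bar-shaped things:
- Plain wooden stick at (280,203), lying free.
- Purple sticks at (209,273) and (442,259).
- A wooden bar at (322,126), in the rack's rear bay.

The loose wooden stick at (280,203) fits the description: it is plain wood, on the robot's side of the rack and left of the post at (340,169). I'll confirm it in a crop.

```bash
cat > h.py <<'E'
import cv2,numpy as np
from plant import bot
def project(c,P):
    P=np.atleast_2d(P);E=c["extrinsics"];q=P@E[:3,:3].T+E[:3,3]
    f=200/np.tan(np.radians(c["fov_y"]/2));return np.c_[c["cx"]+f*q[:,0]/-q[:,2],c["cy"]+f*q[:,1]/q[:,2]]
def ray(c,u,v,z):
    E=np.array(c["extrinsics"]);f=200/np.tan(np.radians(c["fov_y"]/2))
    d=E[:3,:3].T@np.array([(u-c["cx"])/f,-(v-c["cy"])/f,-1]);o=-E[:3,:3].T@E[:3,3]
    return (o+d*(z-o[2])/d[2])
def pose(T,xy,yaw):  # 2D pts local->world
    c,s=np.cos(yaw),np.sin(yaw);return xy@np.array([[c,s],[-s,c]])+T
def crop(c,x0,y0,w,h,k,name):
    cv2.imwrite("pics/"+name,cv2.resize(c["color"][y0:y0+h,x0:x0+w],None,fx=k,fy=k,interpolation=cv2.INTER_CUBIC))
E
python3 - <<'E'
from h import *
c=bot.capture("top");crop(c,225,100,200,120,4,"crop1.png")
E
```

```text
(no output)
```

View pics/crop1.png

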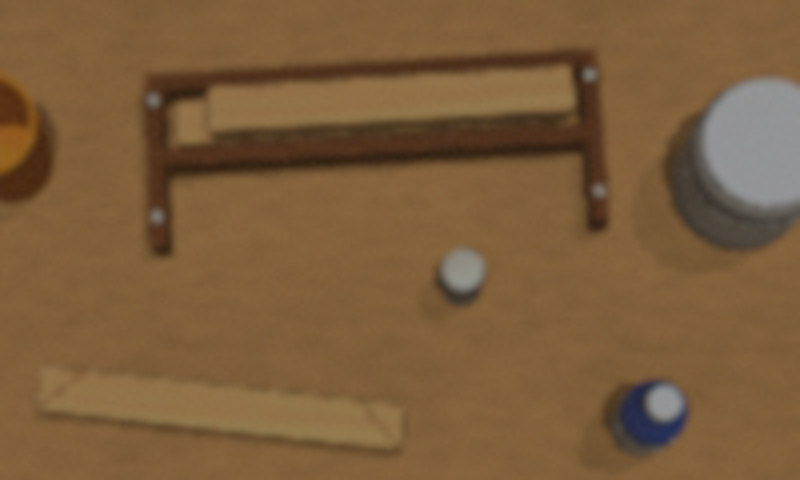

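The crop confirms the plain wooden bar. Its corners are at about (40,367), (404,406), (400,450) and (38,410). The post top is at (463,270) and the bottle cap at (664,402). The rack's front feet are at (161,254) and (598,228).

```bash
cat >> h.py <<'E'
from scipy.optimize import least_squares
def fitpose(c,loc,px,x0):
    loc=np.array(loc,float);px=np.array(px,float)
    W=lambda p:np.c_[pose(p[:2],loc[:,:2],p[2]),loc[:,2]]
    r=least_squares(lambda p:(project(c,W(p))-px).ravel(),x0);return r.x,np.abs(r.fun).max()
B=np.array([[15,120],[15,-120],[-15,-120],[-15,120]],float)
E
python3 - <<'E'
from h import *
t=bot.capture("top");s=bot.capture("side")
u=lambda *p:np.array(p)/4+[225,100]
E=t["extrinsics"];print("cam",-E[:3,:3].T@E[:3,3])
rk,e=fitpose(t,[[0,146,0],[0,-146,0],[119,152,30],[119,-152,30]],u((161,254),(598,228),(147,76),(597,50)),[600,0,0]);print("rack",rk,e)
bar,e=fitpose(t,np.c_[B,[22,22,0,0]],u((40,367),(404,406),(400,452),(38,412)),[450,0,0]);print("bar",bar,e)
post=ray(t,*u((463,270))[0],55);bot_=ray(t,*u((664,402))[0],105);print("post",post,"bottle",bot_)
R=lambda w:pose(np.zeros(2),w,-rk[2])
print("in rack: bar",R(bar[:2]-rk[:2]),bar[2]-rk[2],"post",R(post[:2]-rk[:2]),"bottle",R(bot_[:2]-rk[:2]))
for nm,c,(x0,y0,w,h) in(("T",t,(225,100,200,120)),("S",s,(280,130,180,150))):
    k=4;im=cv2.resize(c["color"][y0:y0+h,x0:x0+w],None,fx=k,fy=k,interpolation=cv2.INTER_CUBIC)
    d=lambda P,col,cl=True:cv2.polylines(im,[np.int32((project(c,P)-[x0,y0])*k)],cl,col,1)
    d(np.c_[pose(bar[:2],B,bar[2]),[22]*4],(0,255,0));d(np.c_[pose(bar[:2],B,bar[2]),[0]*4],(255,255,0))
    for z,X in((30,[[0,152],[119,152],[119,-152],[0,-152],[0,-140],[55,-140],[55,140],[0,140]]),(0,[[0,152],[0,140],[55,140],[55,-140],[0,-140],[0,-152]])):
        d(np.c_[pose(rk[:2],np.array(X,float),rk[2]),[z]*len(X)],(0,0,255))
    a=np.linspace(0,6.28,24)
    d(np.c_[post[0]+14*np.cos(a),post[1]+14*np.sin(a),[55]*24],(255,0,0));d(np.c_[post[0]+14*np.cos(a),post[1]+14*np.sin(a),[0]*24],(255,0,0))
    cv2.imwrite(f"pics/ov{nm}.png",im)
a=cv2.imread("pics/ovT.png");b=cv2.imread("pics/ovS.png")
cv2.imwrite("pics/ov.png",np.hstack([cv2.resize(a,(480,288)) if 0 else cv2.resize(a,None,fx=.0+.5,fy=.5),cv2.resize(b,None,fx=.5,fy=.5)[:240]]))
E
```

```text
cam [ 326.17855083  -30.08951948 1058.58522435]
rack [ 5.94935503e+02 -7.80480400e+00  6.22773701e-02] 1.0222123731728345
bar [ 4.79753473e+02  9.66732673e+01 -1.01799673e-01] 0.7016975244107471
post [564.30799401 -61.85785283  55.        ] bottle [ 472.46376657 -180.19855253  105.        ]
in rack: bar [-108.45632262  111.44412716] -0.1640770432780773 post [-33.9322405  -52.04209312] bottle [-132.96360238 -164.43725621]
```

View pics/ovS.png

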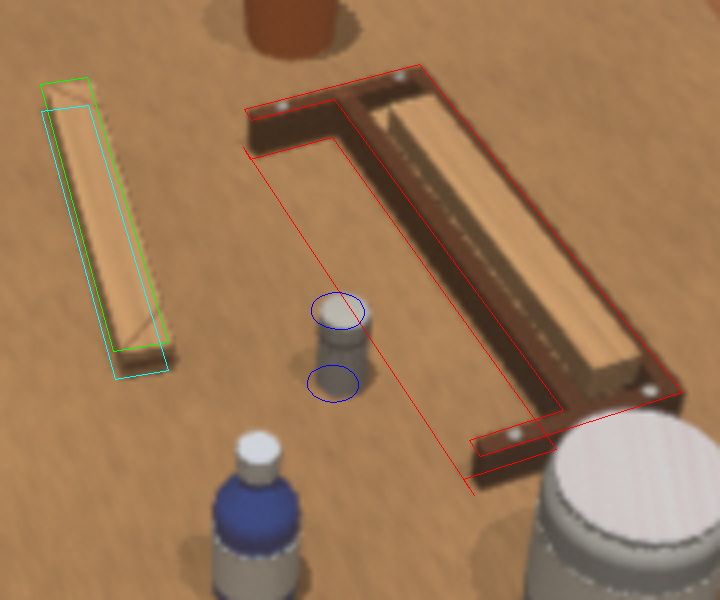

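The overlay matches the side view to about 2–3 mm (a common offset of about 6 crop pixels). In the rack frame the bar is at (-108,111), tilted -0.16, and the post is at (-34,-52). The plan:
1. Push the right end forward.
2. Push along the axis from the left end face.
3. Swing the left end in.

I'll add a helper that turns rack-frame targets into tool shifts.

```bash
cat >> h.py <<'E'
RK=np.array([594.9,-7.8,0.0623])
def toR(w): return pose(np.zeros(2),np.array(w)[None]-RK[:2],-RK[2])[0]
def tcp():
    o=bot.get_obs();p=o["tool_pos"];return toR(p[:2]),p[2],o["tcp_rot"][2]-RK[2],o
def to(x,y,z,yaw=np.pi/2):   # target in rack axes; first shift with the present yaw, then turn
    r,zz,ps,o=tcp();d=np.array([x,y])-r
    print("rack tcp",r.round(1),round(zz,1),"psi",round(ps,3),"-> shift mm",np.round([d[0]*np.cos(ps)+d[1]*np.sin(ps),d[0]*np.sin(ps)-d[1]*np.cos(ps),zz-z],1),"turn",round(ps-yaw,3),"t",round(o["time"],2))
def findbar(guess,name=None):
    # wood-coloured blob of the bar top in the top view, near guess (world x,y,yaw)
    t=bot.capture("top");hsv=cv2.cvtColor(t["color"],cv2.COLOR_BGR2HSV)
    return t,hsv
E
python3 - <<'E'
from h import *
to(-175,10,226); 
t=bot.capture("top");g=cv2.cvtColor(t["color"],cv2.COLOR_BGR2HSV)
for p in((280,203),(250,198),(280,220),(310,180),(200,190),(311,207)):print(p,g[p[1],p[0]],t["color"][p[1],p[0]])
tin=ray(t,225+766/4,100+140/4,100);cup=ray(t,221,132,85);print(toR(tin[:2]),toR(cup[:2]))
E
```

```text
rack tcp [-377.3  523.2] 226.4 psi 2.717 -> shift mm [-395.6 -384.5    0.4] turn 1.147 t 0.25
(280, 203) [ 17 132 147] [ 71 114 147]
(250, 198) [ 17 128 146] [ 73 115 146]
(280, 220) [ 16 137 132] [ 61  99 132]
(310, 180) [ 16 139 128] [ 58  96 128]
(200, 190) [ 16 141 123] [ 55  91 123]
(311, 207) [ 18 125 147] [ 75 119 147]
[  26.62053752 -240.38321806] [ 67.95412962 245.65235382]
```

```bash
python3 -m crank '[[-0.040,-0.038,0,0,0,0],[-0.040,-0.038,0,0,0,0],[-0.040,-0.038,0,0,0,0],[-0.040,-0.038,0,0,0,0],[-0.040,-0.038,0,0,0,0]]' 0
python3 -m crank '[[-0.040,-0.039,0,0,0,0],[-0.040,-0.039,0,0,0,0],[-0.040,-0.039,0,0,0,0],[-0.040,-0.039,0,0,0,0],[-0.036,-0.038,0,0,0,0]]'
python3 -m crank '[[0,0,0,0,0,0.164],[0,0,0,0,0,0.164],[0,0,0,0,0,0.164],[0,0,0,0,0,0.164],[0,0,0,0,0,0.164]]'
python3 -m crank '[[0,0,0.05,0,0,0.164],[0,0,0.05,0,0,0.163],[0,0,0,0,0,0]]'
python3 -c "
from h import *
to(-175,10,7)"
```

```text
time: 0.92
tool_pos: [306.1, 241.0, 226.9]
tcp_rot: [3.141, 0.001, 2.78]
contact_force: [0.9, -0.0, -0.6]
grip_width: 46.4
finger_force: 0.0
time: 1.55
tool_pos: [420.9, -10.2, 226.9]
tcp_rot: [3.141, 0.001, 2.779]
contact_force: [0.7, 0.5, -0.1]
grip_width: 1.0
finger_force: 0.0
time: 2.17
tool_pos: [420.2, -8.3, 226.7]
tcp_rot: [3.142, -0.0, 1.954]
contact_force: [-0.6, -0.5, 0.1]
grip_width: 0.4
finger_force: 0.0
time: 2.55
tool_pos: [417.9, -7.8, 124.5]
tcp_rot: [-3.134, -0.002, 1.634]
contact_force: [0.1, 0.1, 0.2]
grip_width: 0.5
finger_force: 0.0
rack tcp [-176.7   11. ] 124.5 psi 1.572 -> shift mm [ -1.    1.7 117.5] turn 0.001 t 2.55
```

```bash
python3 -m crank '[[0,0,0.05,0,0,0],[0,0,0.05,0,0,0],[0,0,0.017,0,0,0],[0,0,0,0,0,0]]'
python3 -m crank '[[0,0.010,0,0,0,0],[0,0.012,0,0,0,0],[0,0.012,0,0,0,0],[0,0.012,0,0,0,0],[0,0.012,0,0,0,0]]'
python3 -m crank '[[0,0.012,0,0,0,0],[0,0.012,0,0,0,0],[0,0.008,0,0,0,0],[0,0,0,0,0,0]]'
python3 -c "
from h import *
to(-75,10,7)
t=bot.capture('top');cv2.imwrite('pics/t1.png',t['color']);crop(t,225,100,200,150,4,'c2.png')"
```

```text
time: 3.05
tool_pos: [421.1, -8.4, 10.3]
tcp_rot: [3.142, -0.0, 1.636]
contact_force: [-0.7, -0.2, -1.5]
grip_width: 0.4
finger_force: 0.0
time: 3.68
tool_pos: [477.8, -4.7, 10.3]
tcp_rot: [-3.139, -0.0, 1.634]
contact_force: [-5.3, -2.1, 8.1]
grip_width: 0.3
finger_force: 4.6
time: 4.18
tool_pos: [511.1, -2.7, 9.8]
tcp_rot: [3.14, 0.0, 1.633]
contact_force: [0.3, -0.6, 1.5]
grip_width: 0.5
finger_force: 0.6
rack tcp [-83.3  10.3] 9.8 psi 1.571 -> shift mm [-0.3  8.3  2.8] turn -0.0 t 4.17
```

View pics/c2.png

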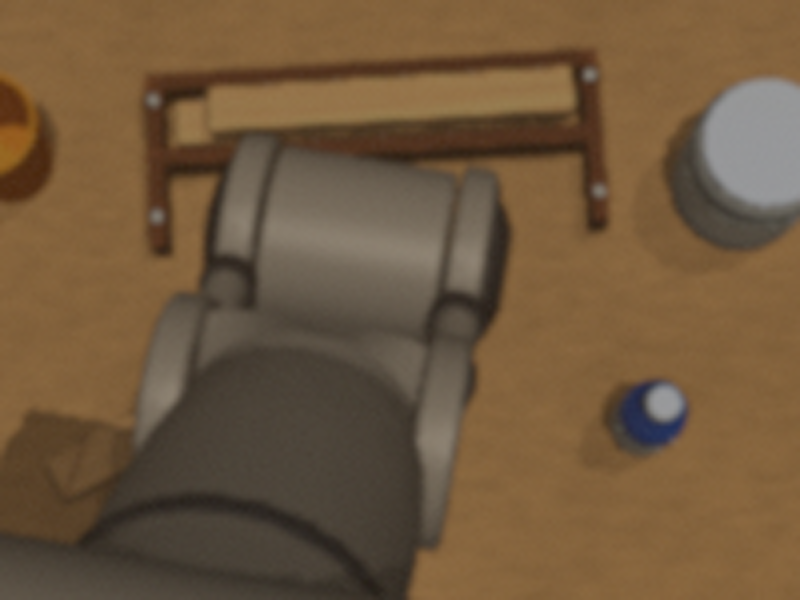

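The arm hides the bar in this view, and only its left end shows, in shadow near crop (60,470). I'll retreat to the left and detect it automatically.

```bash
python3 -m crank '[[0,-0.03,0,0,0,0],[0,0,-0.06,0,0,0],[0,0,-0.06,0,0,0],[0.05,-0.03,0,0,0,0],[0.05,-0.03,0,0,0,0]]'
python3 -m crank '[[0.05,-0.03,0,0,0,0],[0.05,-0.03,0,0,0,0],[0.05,-0.03,0,0,0,0],[0.05,0,0,0,0,0],[0.0,0,0,0,0,0]]'
cat >> h.py <<'E'
def look(name):
    t=bot.capture("top");s=bot.capture("side")
    x0,y0,w,h=225,100,200,120;T=cv2.resize(t["color"][y0:y0+h,x0:x0+w],None,fx=2,fy=2,interpolation=cv2.INTER_CUBIC)
    S=cv2.resize(s["color"][110:260,250:460],None,fx=2,fy=2,interpolation=cv2.INTER_CUBIC);S=S[:300,:400]
    b=cv2.GaussianBlur(t["color"],(3,3),0).astype(int);m=((b[...,1]>106)&(b[...,2]>136)&(b[...,0]>63)).astype(np.uint8)
    n,l,st,ce=cv2.connectedComponentsWithStats(m)
    for i in range(1,n):
        if 400<st[i,4]<3500 and 200<ce[i][0]<420 and 110<ce[i][1]<260:
            q=cv2.boxPoints(cv2.minAreaRect(np.argwhere(l==i)[:,::-1].astype(np.float32)))
            W=np.array([ray(t,u,v,22)[:2] for u,v in q]);e=[W[1]-W[0],W[2]-W[1]];k=max(e,key=np.linalg.norm)
            a=np.arctan2(-k[0],k[1]) if k[1]>0 else np.arctan2(k[0],-k[1])
            print("blob",ce[i].round(),st[i,4],"rack c",toR(W.mean(0)).round(1),"angle",round(a-RK[2],3),"sides",[round(np.linalg.norm(x),1) for x in e])
            cv2.polylines(T,[np.int32((q-[x0,y0])*2)],True,(0,255,0),1)
    o=np.zeros((540,400,3),np.uint8);o[:240]=T;o[240:540]=S;cv2.imwrite("pics/"+name,o)
E
python3 -c "
from h import *
to(-150,250,120);look('l3.png')"
```

```text
time: 4.85
tool_pos: [413.7, 92.2, 130.3]
tcp_rot: [3.139, -0.0, 1.631]
contact_force: [0.8, -0.0, -0.0]
grip_width: 0.5
finger_force: 0.0
time: 5.48
tool_pos: [311.3, 288.2, 129.8]
tcp_rot: [3.14, -0.001, 1.637]
contact_force: [0.8, -0.7, 0.1]
grip_width: 0.4
finger_force: 0.0
rack tcp [-264.6  313.1] 129.8 psi 1.575 -> shift mm [-63.6 114.3   9.8] turn 0.004 t 5.47
blob [319. 125.] 880 rack c [95.5 -0. ] angle 0.032 sides [np.float64(262.4), np.float64(32.2)]
blob [418. 134.] 857 rack c [  52.8 -264.3] angle 0.736 sides [np.float64(89.6), np.float64(85.0)]
blob [279. 197.] 940 rack c [-95.8 111.9] angle 0.451 sides [np.float64(239.4), np.float64(29.5)]
```

View pics/l3.png

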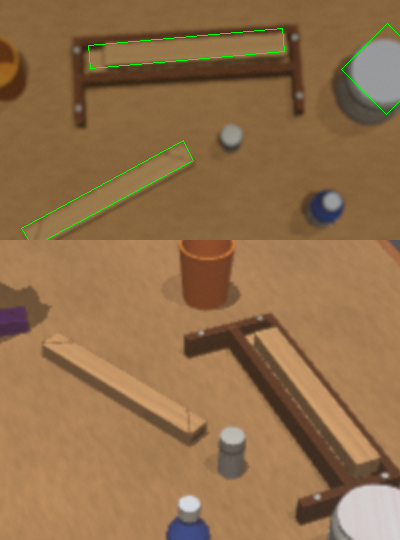

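The bar is at rack (-96,112), angle 0.45, with its right end left of the post. It needs a normal shift of about 23 mm, then about 138 mm along its axis.

```bash
python3 -m crank '[[0,0,0,0,0,-0.15],[0,0,0,0,0,-0.15],[0,0,0,0,0,-0.15],[0,0,0,0,0,0]]'
python3 -c "
from h import *
to(-140,90.5,7,2.022)"
```

```text
time: 6.08
tool_pos: [312.2, 284.3, 129.6]
tcp_rot: [-3.141, 0.0, 2.079]
contact_force: [0.3, 0.5, 0.9]
grip_width: 0.2
finger_force: 0.0
rack tcp [-264.   309.1] 129.6 psi 2.017 -> shift mm [-250.8   17.5  122.6] turn -0.005 t 6.08
```

```bash
python3 -m crank '[[-0.05,0.003,0,0,0,0],[-0.05,0.003,0,0,0,0],[-0.05,0.003,0,0,0,0],[-0.05,0.003,0,0,0,0],[-0.05,0.003,0,0,0,0]]'
python3 -m crank '[[0,0,0.05,0,0,0],[0,0,0.05,0,0,0],[0,0,0.021,0,0,0],[0,0,0,0,0,0]]'
python3 -m crank '[[0,0.010,0,0,0,0],[0,0.010,0,0,0,0],[0,0.010,0,0,0,0],[0,0.010,0,0,0,0],[0,0,0,0,0,0]]'
python3 -m crank '[[0,-0.03,0,0,0,0],[0,0,-0.05,0,0,0],[0,0,-0.05,0,0,0],[0.05,0,0,0,0,0],[0.05,0,0,0,0,0]]'
python3 -m crank '[[0.05,0,0,0,0,0],[0.05,0,0,0,0,0],[0,0,0,0,0,0]]'
python3 -c "
from h import *
look('l4.png');to(-142,261,7,2.022)"
```

```text
time: 6.7
tool_pos: [448.0, 72.6, 129.7]
tcp_rot: [3.141, -0.0, 2.077]
contact_force: [0.7, 1.3, 0.4]
grip_width: 0.3
finger_force: 0.0
time: 7.2
tool_pos: [446.1, 74.2, 7.4]
tcp_rot: [-3.138, -0.002, 2.079]
contact_force: [-0.0, -0.6, -0.7]
grip_width: 0.6
finger_force: 0.0
time: 7.82
tool_pos: [483.1, 95.1, 9.7]
tcp_rot: [3.141, 0.0, 2.083]
contact_force: [-3.0, -0.7, 7.4]
grip_width: 0.6
finger_force: 3.4
time: 8.45
tool_pos: [407.9, 168.4, 110.2]
tcp_rot: [3.138, 0.001, 2.081]
contact_force: [0.5, -0.0, 0.6]
grip_width: 0.3
finger_force: 0.0
time: 8.82
tool_pos: [357.0, 257.1, 109.4]
tcp_rot: [3.14, -0.0, 2.088]
contact_force: [-0.4, -0.4, -0.6]
grip_width: 0.6
finger_force: 0.0
blob [319. 125.] 884 rack c [95.5 -0. ] angle 0.032 sides [np.float64(262.4), np.float64(32.2)]
blob [418. 134.] 859 rack c [  52.8 -264.3] angle 0.736 sides [np.float64(89.6), np.float64(85.0)]
blob [275. 190.] 936 rack c [-77.  121.8] angle 0.448 sides [np.float64(237.7), np.float64(29.4)]
rack tcp [-219.6  277. ] 109.2 psi 2.022 -> shift mm [-48.2  62.9 102.2] turn 0.0 t 8.93
```

```bash
python3 -m crank '[[-0.026,0.0305,0,0,0,0],[-0.026,0.0305,0,0,0,0],[0,0,0.05,0,0,0],[0,0,0.05,0,0,0],[0,0,0.002,0,0,0]]'
python3 -m crank '[[0,0,0,0,0,0],[-0.012,0,0,0,0,0],[-0.012,0,0,0,0,0],[-0.012,0,0,0,0,0],[-0.012,0,0,0,0,0]]'
python3 -m crank '[[-0.012,0,0,0,0,0],[-0.012,0,0,0,0,0],[-0.012,0,0,0,0,0],[-0.012,0,0,0,0,0],[-0.012,0,0,0,0,0]]'
python3 -c "
from h import *
to(-142,257,7,2.022)"
python3 -m crank '[[0,0,0,0,0,0],[0.03,0,0,0,0,0],[0.03,0,-0.05,0,0,0],[0.03,-0.05,-0.05,0,0,0],[0.03,-0.05,0,0,0,0]]'
python3 -m crank '[[0.03,-0.05,0,0,0,0],[0,0,0,0,0,0]]'
python3 -c "
from h import *
look('l5.png');to(-142,261,7,2.022)"
```

```text
time: 9.55
tool_pos: [435.3, 236.8, 4.2]
tcp_rot: [-3.135, -0.001, 2.081]
contact_force: [-0.1, 0.6, 0.3]
grip_width: 0.4
finger_force: 0.0
time: 10.18
tool_pos: [460.9, 196.3, 7.2]
tcp_rot: [3.141, 0.0, 2.083]
contact_force: [-1.7, 1.8, 1.9]
grip_width: 0.8
finger_force: 1.2
time: 10.8
tool_pos: [490.0, 143.9, 6.6]
tcp_rot: [-3.141, -0.0, 2.083]
contact_force: [-0.9, 2.4, 2.8]
grip_width: 0.2
finger_force: 1.0
rack tcp [-95.2 158. ] 6.6 psi 2.021 -> shift mm [109.5   0.9  -0.4] turn -0.001 t 10.8
time: 11.42
tool_pos: [355.6, 200.9, 99.7]
tcp_rot: [3.135, 0.001, 2.083]
contact_force: [-1.2, 0.0, 0.1]
grip_width: 0.3
finger_force: 0.0
time: 11.68
tool_pos: [291.9, 201.0, 97.2]
tcp_rot: [-3.138, -0.0, 2.086]
contact_force: [1.7, 0.9, 1.0]
grip_width: 0.5
finger_force: 0.0
blob [323. 124.] 788 rack c [95.9 -9.9] angle 0.002 sides [np.float64(242.4), np.float64(25.3)]
blob [418. 135.] 800 rack c [  52.1 -262.5] angle 1.125 sides [np.float64(86.2), np.float64(83.4)]
blob [308. 174.] 933 rack c [-41.3  36.9] angle 0.358 sides [np.float64(237.0), np.float64(50.0)]
rack tcp [-284.4  227.9] 97.8 psi 2.022 -> shift mm [-32.3 142.5  90.8] turn -0.0 t 11.78
```

View pics/l5.png

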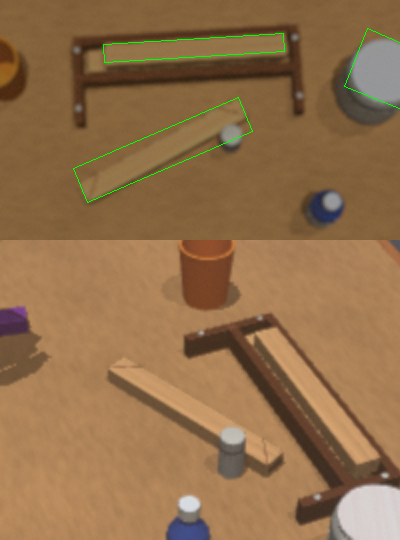

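The post top got merged into the blob. The bar is passing behind the post as planned, so I'll mask out grey and measure again.

```bash
sed -i 's/&(b\[...,0\]>63))/\&(b[...,0]>63)\&(b[...,2]-b[...,0]>55))/' h.py
python3 -c "
from h import *
look('l6.png')"
```

```text
blob [323. 124.] 788 rack c [ 95.8 -10. ] angle 0.002 sides [np.float64(242.5), np.float64(25.4)]
blob [306. 174.] 870 rack c [-37.8  37.5] angle 0.455 sides [np.float64(237.9), np.float64(28.9)]
```

```bash
python3 -c "
from h import *
to(-106,177,7,2.026)"
```

```text
rack tcp [-283.4  227.8] 97.6 psi 2.02 -> shift mm [-122.9  137.7   90.6] turn -0.006 t 11.88
```

```bash
python3 -m crank '[[-0.031,0.0345,0,0,0,0],[-0.031,0.0345,0,0,0,0],[-0.031,0.0345,0,0,0,0],[-0.030,0.0345,0,0,0,0],[0,0,0.045,0,0,0]]'
python3 -m crank '[[0,0,0.044,0,0,0],[0,0,0,0,0,0],[-0.011,0,0,0,0,0],[-0.012,0,0,0,0,0],[-0.012,0,0,0,0,0]]'
python3 -m crank '[[-0.012,0,0,0,0,0],[-0.012,0,0,0,0,0],[-0.010,0,0,0,0,0],[0,0,0,0,0,0]]'
python3 -c "
from h import *
to(-142,257,7,2.022)"
python3 -m crank '[[0.03,0,0,0,0,0],[0.03,0,-0.05,0,0,0],[0.03,-0.05,-0.05,0,0,0],[0.03,-0.05,0,0,0,0],[0.02,-0.05,0,0,0,0]]'
python3 -c "
from h import *
look('l7.png');to(-142,261,7,1.571)"
```

```text
time: 12.5
tool_pos: [484.3, 161.2, 53.8]
tcp_rot: [3.131, 0.004, 2.08]
contact_force: [0.2, -0.3, -0.9]
grip_width: 0.2
finger_force: 0.0
time: 13.12
tool_pos: [495.4, 130.9, 9.9]
tcp_rot: [3.139, 0.001, 2.082]
contact_force: [-1.2, 2.6, 2.4]
grip_width: 0.4
finger_force: 1.2
time: 13.62
tool_pos: [511.2, 100.9, 8.3]
tcp_rot: [3.141, 0.0, 2.082]
contact_force: [0.5, 0.0, 0.1]
grip_width: 0.5
finger_force: 0.0
rack tcp [-76.8 113.7] 8.3 psi 2.02 -> shift mm [157.4   3.4   1.3] turn -0.002 t 13.62
time: 14.25
tool_pos: [320.4, 150.2, 99.3]
tcp_rot: [3.141, 0.0, 2.084]
contact_force: [-0.1, -0.2, 0.9]
grip_width: 0.5
finger_force: 0.0
blob [323. 124.] 783 rack c [95.9 -9.9] angle 0.002 sides [np.float64(242.4), np.float64(25.3)]
blob [322. 166.] 854 rack c [-18.3  -5.4] angle 0.448 sides [np.float64(236.3), np.float64(28.8)]
rack tcp [-269.1  174.1] 98.4 psi 2.022 -> shift mm [ 22.7 152.3  91.4] turn 0.451 t 14.35
```

The bar is at (-18,-5), angle 0.45, with its right end well behind the post. Next I swing the left end in.

```bash
python3 -m crank '[[0,0,0,0,0,0.15],[0,0,0,0,0,0.15],[0,0,0,0,0,0.151],[0,0,0,0,0,0]]'
python3 -c "
from h import *
to(-116,83,7)"
```

```text
time: 14.85
tool_pos: [322.7, 150.2, 99.1]
tcp_rot: [3.141, 0.0, 1.633]
contact_force: [-0.2, 0.1, 0.2]
grip_width: 0.7
finger_force: 0.0
rack tcp [-261.8  174.6] 99.1 psi 1.571 -> shift mm [-91.6 145.8  92.1] turn 0.0 t 14.85
```

```bash
python3 -m crank '[[-0.03,0.048,0,0,0,0],[-0.03,0.048,0,0,0,0],[-0.031,0.050,0,0,0,0],[0,0,0.046,0,0,0],[0,0,0.045,0,0,0]]'
python3 -m crank '[[0,0,0,0,0,0],[0,0.012,0,0,0,0],[0,0.012,0,0,0,0],[0,0.012,0,0,0,0],[0,0.012,0,0,0,0]]'
python3 -m crank '[[0,0.012,0,0,0,0],[0,0.010,0,0,0,0],[0,0.008,0,0,0,0],[0,0,0,0,0,0]]'
python3 -c "
from h import *
to(-116,83,7)"
python3 -m crank '[[0,-0.04,0,0,0,0],[0,-0.02,-0.05,0,0,0],[0.02,-0.06,-0.04,0,0,0],[0.03,-0.05,0,0,0,0],[0,-0.05,0,0,0,0]]'
python3 -c "
from h import *
look('l8.png');to(-50,-5,7)"
```

```text
time: 15.48
tool_pos: [474.6, 67.5, 6.9]
tcp_rot: [3.14, 0.0, 1.634]
contact_force: [-0.1, -0.6, -0.8]
grip_width: 0.0
finger_force: 0.0
time: 16.1
tool_pos: [521.9, 71.7, 9.2]
tcp_rot: [3.142, -0.001, 1.632]
contact_force: [-5.9, 3.8, 9.7]
grip_width: 0.4
finger_force: 5.1
time: 16.6
tool_pos: [552.6, 73.1, 8.8]
tcp_rot: [3.139, -0.0, 1.632]
contact_force: [-1.1, 0.5, 1.1]
grip_width: 0.5
finger_force: 0.3
rack tcp [-37.1  83.4] 8.8 psi 1.57 -> shift mm [ -0.5 -78.9   1.8] turn -0.001 t 16.6
time: 17.23
tool_pos: [337.8, 107.5, 92.1]
tcp_rot: [3.139, -0.0, 1.634]
contact_force: [-0.5, -0.5, 0.1]
grip_width: 0.1
finger_force: 0.0
blob [323. 124.] 774 rack c [95.8 -9.9] angle 0.002 sides [np.float64(242.3), np.float64(25.1)]
blob [327. 160.] 822 rack c [ -1.8 -18.1] angle 0.031 sides [np.float64(234.6), np.float64(28.4)]
rack tcp [-254.1  130.6] 91.2 psi 1.571 -> shift mm [-135.7  204.    84.2] turn 0.001 t 17.32
```

View pics/l8.png

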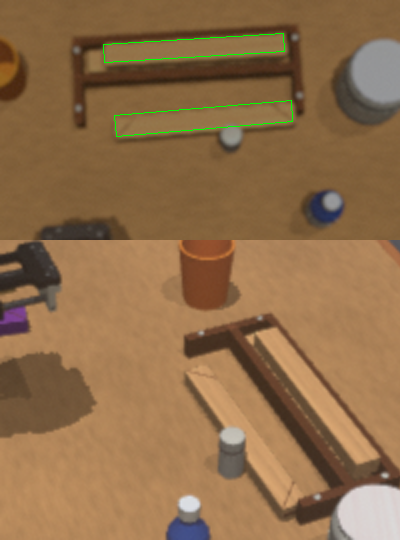

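The bar now lies parallel (0.03 rad) at (-2,-18). Its right end is inside and close to the right fence. I'll push it home from just left of the post.

```bash
python3 -m crank '[[-0.035,0.048,0,0,0,0],[-0.035,0.048,0,0,0,0],[-0.035,0.048,0,0,0,0],[-0.034,0.048,0,0,0,0],[0,0,0.042,0,0,0]]'
python3 -m crank '[[0,0,0.042,0,0,0],[0,0,0,0,0,0],[0,0.010,0,0,0,0],[0,0.010,0,0,0,0],[0,0.010,0,0,0,0]]'
python3 -m crank '[[0,0.008,0,0,0,0],[0,0.008,0,0,0,0],[0,0,0,0,0,0]]'
python3 -c "
from h import *
to(-10,-8,7)"
```

```text
time: 17.95
tool_pos: [546.3, -23.9, 51.7]
tcp_rot: [3.129, 0.003, 1.629]
contact_force: [-0.2, 0.5, -0.8]
grip_width: 0.1
finger_force: 0.0
time: 18.58
tool_pos: [569.4, -18.4, 9.2]
tcp_rot: [3.142, 0.0, 1.632]
contact_force: [-8.8, -1.4, 11.6]
grip_width: 0.5
finger_force: 7.9
time: 18.95
tool_pos: [584.3, -16.8, 9.2]
tcp_rot: [-3.14, -0.001, 1.632]
contact_force: [-9.4, 1.8, 10.9]
grip_width: 0.4
finger_force: 6.9
rack tcp [-11.1  -8.3] 9.2 psi 1.57 -> shift mm [0.3 1.1 2.2] turn -0.001 t 18.95
```

```bash
python3 -m crank '[[0,-0.04,0,0,0,0],[0,-0.03,-0.05,0,0,0],[0.02,-0.06,-0.04,0,0,0],[0.05,-0.05,0,0,0,0],[0.05,-0.05,0,0,0,0]]'
python3 -c "
from h import *
look('l9.png');to(-50,-5,7)"
```

```text
time: 19.58
tool_pos: [370.4, 75.5, 92.3]
tcp_rot: [3.137, -0.0, 1.63]
contact_force: [-0.2, 0.9, 0.1]
grip_width: 0.4
finger_force: 0.0
blob [323. 124.] 771 rack c [ 95.8 -11.2] angle 0.002 sides [np.float64(239.8), np.float64(25.1)]
blob [327. 152.] 823 rack c [ 19.8 -18.2] angle -0.028 sides [np.float64(231.8), np.float64(27.9)]
rack tcp [-223.3   99.1] 91.5 psi 1.573 -> shift mm [-104.5  173.1   84.5] turn 0.002 t 19.68
```

The bar is at (20,-18), angle -0.03. I'll push once more near its centre until it squares up on the back fence.

```bash
python3 -m crank '[[-0.029,0.043,0,0,0,0],[-0.029,0.043,0,0,0,0],[-0.029,0.043,0,0,0,0],[-0.028,0.043,0,0,0,0],[0,0,0.042,0,0,0]]'
python3 -m crank '[[0,0,0.042,0,0,0],[0,0,0,0,0,0],[0,0.010,0,0,0,0],[0,0.010,0,0,0,0],[0,0.010,0,0,0,0]]'
python3 -m crank '[[0,0.008,0,0,0,0],[0,0.006,0,0,0,0],[0,0.004,0,0,0,0],[0,0,0,0,0,0]]'
python3 -c "
from h import *
to(8.5,-16,7)"
```

```text
time: 20.3
tool_pos: [556.4, -32.7, 51.9]
tcp_rot: [3.129, 0.004, 1.63]
contact_force: [-1.1, -0.6, -0.4]
grip_width: 0.2
finger_force: 0.0
time: 20.92
tool_pos: [580.8, -27.8, 8.5]
tcp_rot: [3.138, 0.001, 1.632]
contact_force: [-0.2, -0.0, -0.4]
grip_width: 0.7
finger_force: 0.0
time: 21.42
tool_pos: [597.2, -26.7, 6.8]
tcp_rot: [3.141, -0.0, 1.632]
contact_force: [-0.7, -0.3, -0.2]
grip_width: 0.5
finger_force: 0.0
rack tcp [  1.1 -19. ] 6.8 psi 1.57 -> shift mm [ 3.   7.4 -0.2] turn -0.001 t 21.43
```

```bash
python3 -m crank '[[0,0.003,0,0,0,0],[0,0.002,0,0,0,0],[0,0,0,0,0,0]]'
python3 -m crank '[[0,0.002,0,0,0,0],[0,0,0,0,0,0]]'
python3 -m crank '[[0,0.002,0,0,0,0],[0,0,0,0,0,0]]'
python3 -c "
from h import *
to(8.5,-16,7)"
```

```text
time: 21.8
tool_pos: [602.1, -26.4, 6.8]
tcp_rot: [3.141, -0.0, 1.632]
contact_force: [-0.5, -0.1, -0.7]
grip_width: 0.1
finger_force: 0.1
time: 22.05
tool_pos: [604.0, -26.2, 6.9]
tcp_rot: [3.141, -0.0, 1.632]
contact_force: [-0.5, 0.3, -0.9]
grip_width: 0.2
finger_force: 0.2
time: 22.3
tool_pos: [606.1, -26.1, 6.9]
tcp_rot: [3.141, -0.0, 1.632]
contact_force: [-1.0, -0.4, -1.0]
grip_width: 0.2
finger_force: 0.2
rack tcp [ 10. -19.] 6.9 psi 1.57 -> shift mm [ 3.  -1.5 -0.1] turn -0.001 t 22.3
```

```bash
python3 -m crank '[[0,-0.04,0,0,0,0],[0,-0.03,-0.05,0,0,0],[0.02,-0.06,-0.04,0,0,0],[0.05,-0.05,0,0,0,0],[0.05,-0.05,0,0,0,0]]'
python3 -c "
from h import *
look('l10.png');to(-50,-5,7)"
```

```text
time: 22.92
tool_pos: [390.6, 66.7, 91.1]
tcp_rot: [3.139, -0.0, 1.63]
contact_force: [0.2, 2.4, 0.1]
grip_width: 0.3
finger_force: 0.0
blob [323. 124.] 773 rack c [ 95.8 -11.2] angle 0.002 sides [np.float64(239.8), np.float64(25.1)]
blob [326. 144.] 715 rack c [ 40.2 -16.9] angle 0.001 sides [np.float64(233.0), np.float64(23.4)]
rack tcp [-203.7   89.3] 90.3 psi 1.573 -> shift mm [-94.5 153.5  83.3] turn 0.002 t 23.02
```

View pics/l10.png

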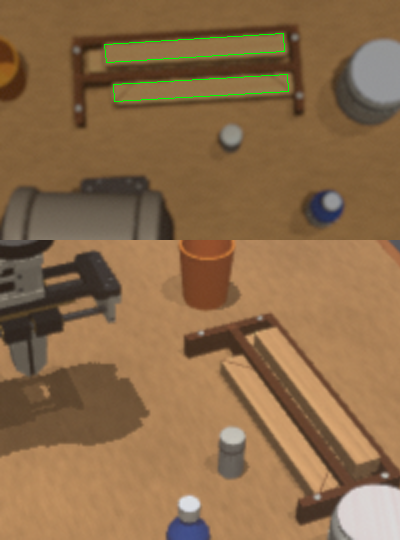

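The bar lies parallel in the bay at about (40,-17). The last push met almost no resistance, so I'll press again until the fence pushes back.

```bash
python3 -m crank '[[-0.035,0.050,0,0,0,0],[-0.035,0.052,0,0,0,0],[-0.034,0.052,0,0,0,0],[0,0,0.042,0,0,0],[0,0,0.041,0,0,0]]'
python3 -m crank '[[0,0.02,0,0,0,0],[0,0.02,0,0,0,0],[0,0.01,0,0,0,0],[0,0.006,0,0,0,0],[0,0,0,0,0,0]]'
python3 -m crank '[[0,0.003,0,0,0,0],[0,0.002,0,0,0,0],[0,0,0,0,0,0]]'
python3 -c "
from h import *
to(10,-16,7)"
python3 -m crank '[[0,0.002,0,0,0,0],[0,0,0,0,0,0]]'
python3 -c "
from h import *
to(10,-16,7)"
```

```text
time: 23.65
tool_pos: [552.8, -29.3, 6.4]
tcp_rot: [3.139, 0.001, 1.631]
contact_force: [0.5, 0.1, 0.5]
grip_width: 0.2
finger_force: 0.0
time: 24.28
tool_pos: [606.2, -25.1, 7.2]
tcp_rot: [-3.14, -0.0, 1.632]
contact_force: [-2.2, -0.7, 0.4]
grip_width: 0.4
finger_force: 1.4
time: 24.65
tool_pos: [606.4, -24.9, 7.0]
tcp_rot: [-3.129, -0.001, 1.632]
contact_force: [-19.7, -3.3, 13.8]
grip_width: 0.5
finger_force: 10.3
rack tcp [ 10.4 -17.8] 7.0 psi 1.57 -> shift mm [ 1.8 -0.4  0. ] turn -0.001 t 24.65
time: 24.9
tool_pos: [606.4, -24.9, 7.0]
tcp_rot: [-3.125, -0.001, 1.632]
contact_force: [-25.7, -5.3, 18.6]
grip_width: 0.6
finger_force: 13.8
rack tcp [ 10.5 -17.8] 7.0 psi 1.57 -> shift mm [ 1.8 -0.5  0. ] turn -0.001 t 24.9
```

The tool stopped solidly with a 26 N push back, so the bar is home. I'll retreat, check and hand in.

```bash
python3 -m crank '[[0,-0.02,0,0,0,0],[0,-0.03,0,0,0,0],[0,-0.03,-0.05,0,0,0],[0.02,-0.06,-0.05,0,0,0],[0.05,-0.05,-0.03,0,0,0]]'
python3 -m crank '[[0.05,-0.03,0,0,0,0],[0,0,0,0,0,0],[0,0,0,0,0,0]]'
python3 -c "
from h import *
look('l11.png')
t=bot.capture('top')
print(bot.close_job())"
```

```text
time: 25.52
tool_pos: [443.3, 21.0, 122.3]
tcp_rot: [3.138, 0.0, 1.629]
contact_force: [0.9, 1.2, 0.2]
grip_width: 0.4
finger_force: 0.0
time: 25.9
tool_pos: [411.5, 69.5, 120.9]
tcp_rot: [3.14, 0.0, 1.633]
contact_force: [0.1, -0.6, -0.4]
grip_width: 0.3
finger_force: 0.0
blob [323. 124.] 770 rack c [ 95.8 -11.2] angle 0.002 sides [np.float64(239.7), np.float64(25.1)]
blob [326. 144.] 712 rack c [ 40.1 -16.9] angle 0.001 sides [np.float64(233.0), np.float64(23.2)]
the job is handed in; nothing more can be done
None
```

The bar is home against the back fence of the front bay, parallel within about 0.001 rad, centred near (40, -17) mm in the rack frame by the top camera, with the arm clear; I handed the job in at about 26 s, and no verdict came back.

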